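# Fetch the stapler from under the bench rack with a reacher

### The job

The stapler has slid into the low gap under the wire rack on the bench. Take the reacher by its grip and trigger, close its jaws on the stapler under the rack by squeezing the trigger (firmly enough to hold it, not so hard that the plastic cracks), and draw the stapler out in the jaws until all of it lies on the open bench in front of the rack. Then let go, leaving the stapler and the reacher lying flat on the bench; do not touch the stapler with the hand, and leave the other things where they are.

Things in the scene. Friction and masses are not known exactly. Their poses are not given: they have to be found in the camera images.
- rack: Wire riser fixed to the bench, 340 mm wide (x), 240 deep (y), 85 high; wires along y every 34 mm. Origin on the bench under its middle, z up. Front = its +y side, edge at y = +120 mm, facing the open bench. Gap 75 mm high between 18 mm square corner posts (x = +-161, y = +-111 mm). Fixed on top: tin (80 tall, 74 wide) at x = -125, y = -70; carton (75 x 110 x 45) at x = 125, y = -55 mm.
- stapler: Desk stapler, black and grey plastic, 130 mm long (x), 32 wide (y), 45 high, straight parallel sides, 0.15 to 0.31 kg. Origin on its underside at the middle, z up; +x points roughly out of the rack's front. Starts under the rack, near end about 40 to 85 mm inside the front edge. Cracks if a jaw presses on it with more than 35 N.
- reacher: Hand reacher lying on the bench, 245 mm long, 0.33 kg, balanced near the grip. Origin on its underside below the grip; +x to the jaws, z up. Shaft 14 mm thick on the axis y = 0 at z = 22 mm; head 52 mm wide, 34 high, x = 124 to 150 mm, sliding on the bench. Jaw tips at x = 200 mm when parallel.
- grip (a point): Where to take the reacher from above, fingers closing along its y: on its axis, 34 mm above its underside, origin's x. Upright black grip (66 mm long, z = 8 to 58) with outer face at y = -28 mm, grey trigger plate (46 mm long, z = 14 to 54) with outer face at y = +28 mm released: 56 mm over both. With fingers w apart on them, their middle lies at y = w/2 - 28 mm of the reacher.
- trigger (a joint): Trigger travel, m: 0 released, 0.025 full; moves along the reacher's -y; spring 7 N at 0, 12 N at 0.019, 13 N at full, springs back. A light squeeze (fingers 50 mm apart) carries the reacher, jaws open. Jaws close on the stapler, parallel, at about 0.019 (fingers 37 mm apart); each then presses about 0.5 N per N of squeeze beyond the spring: 25 to 50 N of squeeze holds well.
- jaw_left: Steel jaw on the reacher's +y side, 8 to 32 mm above the bench, rubber pad on its last 24 mm. Origin at its hinge: x = 140, y = +20, z = 20 mm of the reacher. Swings level towards the axis, 18 rad per m of trigger travel. Tips 73 mm apart inside when released, 32 at 0.019, 21 at full travel.
- jaw_right: The mirror jaw on the reacher's -y side, hinge at y = -20 mm.
- jaw_mouth (a point): Point on the reacher's axis between the jaw pads, 188 mm ahead of the grip, 20 mm above its underside.
- jar: Small amber jar, 40 mm across, 58 tall, standing under the rack beside the stapler (rack x = 125 to 132 mm); origin under its middle. Leave it alone.
- ink_can: Steel can, 80 mm across, 110 tall, on the bench; origin under its middle. Leave it alone.
- tape_roll: Cardboard core ring, 110 mm across, 48 tall, on the bench; origin under its middle. Leave it alone.

How it is judged (in metres and radians):
On the way, in this order (a step that is already met when the one before it is completed fails the run):
1. both jaws are closed on the stapler while it is still under the rack (contact force between each of jaw_left, jaw_right and stapler above 1.5 N and y of stapler in the frame of rack below 0.06 m), for 0.2 s.
2. all of the stapler is out in front of the rack, still held in both jaws (contact force between each of jaw_left, jaw_right and stapler above 0.7 N and y of stapler in the frame of rack above 0.18 m), for 0.1 s.
At the end, for the whole second after the job is handed in: The stapler's middle is more than 180 mm in front of the rack's middle (all of it past the front edge), flat on the bench (0.1 rad, 6 mm); the reacher lies flat on the bench (0.1 rad, 8 mm), trigger released (under 4 mm of travel); both at rest (y of stapler in the frame of rack above 0.18 m and height (world z) of stapler between -0.005 and 0.006 m and angle between each of stapler, reacher's own z axis and vertical below 0.1 rad and linear speed of each of stapler, reacher below 0.02 m/s and height (world z) of reacher between -0.005 and 0.008 m and value of joint trigger below 0.004 m); the robot touches nothing.
It fails at once if a jaw presses on the stapler with more than 35 N (contact force between any of jaw_left, jaw_right and stapler above 35 N).
It fails at once if the hand touches the stapler (contact force between any of the fingers, the arm and stapler above 0.5 N).
It fails at once if the jar, the can or the cardboard ring is moved more than 25 mm (distance of any of jar, ink_can, tape_roll from where it was at the start of the episode above 0.025 m).
It also fails if it takes over 45 s, if anything falls off the work surface, if the arm or the gripper's body presses on something with over 40 N, if the wrist force passes 120 N, or if a joint passes its speed limit or range.

### The arm

A 6-joint arm with a two-finger parallel gripper is mounted at the origin on the work surface. World frame = base frame: x ahead of the robot, y to its left, z up, the work surface at z = 0. Lengths are in m, angles in degrees, forces in N, time in s.
With the tool pointing down it reaches from about 0.275 to 0.875 m from the base axis. Payload 12.5 kg.
Tool frame: the origin (TCP) lies midway between the tips of the shut fingers; the grasp point (between the pads) lies 19 mm behind it; z points along the fingers, x is the direction in which the jaws open and shut, and the axes are right-handed (so a half turn about z gives the same grasp; the last joint's range is limited). The gripper opens to 85 mm and grips with 20 to 120 N. Pads are 22 mm wide; open, the fingers measure 114 mm over their backs; the gripper's body (76 mm by 85 mm) begins 54 mm behind the grasp point. The pads swing forward as they close: fully open they stand 13 mm farther back than shut.
Start: joints at [64.481, 20.094, 94.641, -0, 65.266, -4.847], TCP at [0.194, 0.515, 0.193] pointing down, gripper open.
Joint ranges: [-157.81, 157.81], [-45, 120.19], [0.68, 151.7], [-89.99, 269.99], [4.06, 180], [-164.3, 164.3]. Speed limits (degrees/s): [127.2, 127.2, 159.86, 180, 180, 180].

### API

Orientations are given as a 3x3 rotation matrix whose columns are the frame's x, y, z axes.
In Python, from bench import robot, cams, workorder gives the robot as it stands.
- The arm moves only by the tool servo_tool, never from a script. Its argument "motion" is a list of rows, each a list of 7 numbers: the shift along the tool's x, y, z in m, then the turn, a rotation vector about the tool's x, y, z in degrees, then the opening in per cent of the stroke, from 0 (shut) to 100 (fully open). In form: [[dx, dy, dz, wx, wy, wz, grip], ...]. A call has 1 to 20 rows; each row shifts and turns the commanded pose from where the row before left it, along the tool's axes as they then stand; what a row does not reach is not made up. A row lasts 1/10 s, in which the tool goes at most 50 mm and 8.59 degrees, less where a joint would pass 70% of its speed; a pose out of reach is approached as far as the arm can. A call is refused whole if a number of a shift passes 0.05 or a number of a turn 8.59, either way. A call with a gripper value outside its range is refused whole. The fingers move at their own pace and stop on an object; "newtons" is the grip in N (left out, the last holds). Time passes only in rows, so rows that do not move let the fingers close. It gives the time, the measured TCP pose, the force and the opening at its end, in the units of the state.
- robot.state(): the state, without advancing time (a new reading comes with each control period).
- cams.read_camera(name): name is "side" or "top"; returns (picture, depth): 420x560x3 uint8, red, green, blue; 420x560 float32, m along the optical axis (not along the pixel's ray), 0 where there is no reading.
- cams.camera_info(name): a dict with "intrinsics" (3x3 intrinsics, pixels), "k1" (the pictures are not rectified: a ray, as slopes to the right and down, at radius r is drawn at 1 + k1 r^2 times it, then the intrinsics apply), "rvec" (rotation vector, rad) and "tvec" (3), from world to camera coordinates, as OpenCV has them. Camera axes: x right, y down, z forward; pixel columns grow to the right and rows downward; lengths in m; the calibration is good to about 2 mm. A picture is of the moment at which its call begins. camera_info takes no time and is no camera call.
- workorder.close_job(): hands the job in, once; it reports no verdict.
The state is a dict: "clock": time; "qpos": joint angles; "joint_velocities": joint speeds; "joint_efforts": joint torques, N m; "position": TCP position; "tcp_rot": TCP orientation; "contact_force": force on the tool from outside, world axes, zero at the start; "moment": the same for the moment, N m; "width": finger opening in m.
Only numpy, scipy, OpenCV 4.12 (cv2) and the standard library are available. Lean on these libraries where they do the work, as an engineer would, in place of code of your own. Each camera call takes 0.05 s, during which the arm holds its last target. There are 200 camera calls.

## Working session

There is one attempt and no reset: what is moved stays moved. The work goes in short steps, Python scripts to look and compute and a tool call to move; the robot and the scene stay as the last step left them, time stands still between calls to the robot, and variables do not carry over. Pictures are saved under pics/ and viewed, about 8 in all and at most 12, crops included, and the job is handed in when it is done.

Besides the shell and the picture viewer there is one more tool, called as name([rows], argument=value, ...), one row to a line, values as JSON. servo_tool: Moves the arm, as the interface text tells. Its arguments: {"type":"object","properties":{"motion":{"type":"array","items":{"type":"array","items":{"type":"number"}}},"newtons":{"type":"number"}},"required":["motion"]}

```bash
mkdir -p pics; ls; cat > h.py <<'E'
import numpy as np, cv2
from bench import robot, cams, workorder
def cam(n):
    i=cams.camera_info(n); K=np.array(i["intrinsics"],float); R=cv2.Rodrigues(np.array(i["rvec"],float))[0]; t=np.array(i["tvec"],float).ravel()
    return K,np.array([i["k1"],0,0,0,0],float),R,t
def cloud(n,d):
    K,D,R,t=cam(n); h,w=d.shape
    uv=np.stack(np.meshgrid(np.arange(w),np.arange(h)),-1).reshape(-1,1,2).astype(float)
    s=cv2.undistortPoints(uv,K,D).reshape(h,w,2)
    P=np.dstack([s*d[...,None],d])-t
    P=P@R; P[d==0]=np.nan
    return P
E
python3 - <<'E'
from h import *
for n in("top","side"):
    p,d=cams.read_camera(n); cv2.imwrite(f"pics/{n}0.png",p[...,::-1]); np.savez(f"{n}0.npz",p=p,d=d)
    K,D,R,t=cam(n); print(n,-R.T@t,K[0,0],R[2])
s=robot.state(); print(s["clock"],s["position"],s["tcp_rot"],s["width"])
E
```

```text
pics
top [0.48745926 0.00667621 1.04460975] 452.2604592482549 [ 0.12952601  0.01469638 -0.99146711]
side [ 0.1254081  -0.8410806   0.59672072] 511.58904658871444 [ 0.44558986  0.76205519 -0.46981014]
0.1 [0.1939828  0.51430548 0.19252843] [[ 3.52979861e-01  9.35630814e-01 -4.44077514e-04]
 [ 9.35630359e-01 -3.52980129e-01 -9.27357908e-04]
 [-1.02441517e-03 -8.81537387e-05 -9.99999471e-01]] 0.08540599975956392
```

View pics/top0.png

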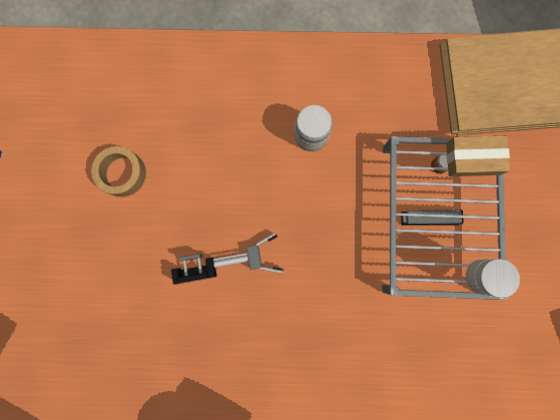

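View pics/side0.png

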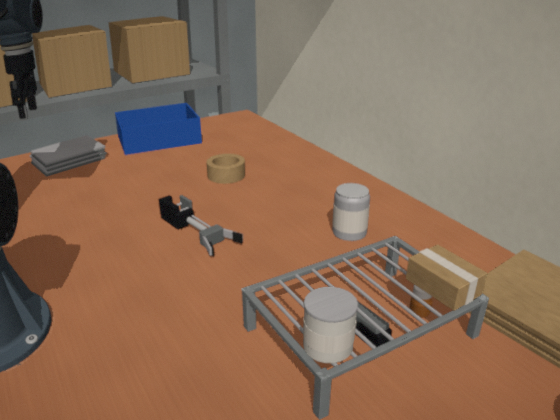

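Top view: the reacher is at px (170–285, 235–285) with its jaws towards the rack. The rack is at (390–505, 138–298), the stapler at (402–462, 218), the jar at (442, 163), the can at (314, 128) and the ring at (117, 170). The robot is at the bottom.

```bash
python3 - <<'E'
from h import *
z=np.load("top0.npz"); p,d=z["p"],z["d"]; P=cloud("top",d); H=P[...,2]
print("table z",np.nanmedian(H[60:100,150:250]))
def box(n,m):
    Q=P[m][:,:2].astype(np.float32)
    if len(Q)<5: print(n,len(Q));return
    r=cv2.minAreaRect(Q); print(n,len(Q),"c",np.round(r[0],4),"size",np.round(r[1],4),"ang",round(r[2],2),"med z",np.round(np.median(P[m][:,2]),4))
def roi(r0,r1,c0,c1):
    m=np.zeros(H.shape,bool); m[r0:r1,c0:c1]=1; return m&~np.isnan(H)
box("rack top",roi(125,310,375,515)&(H>.078)&(H<.092))
st=roi(200,235,395,470)&(H>.035)&(H<.055); box("stapler",st)
dark=roi(200,235,395,470)&(p.max(-1)<75)&(H<.06)&(H>.02); box("stapdark",dark)
box("grip",roi(225,295,160,225)&(H>.045)&(H<.07))
gd=roi(225,295,160,225)&(H>.045)&(H<.07)&(p.max(-1)<60); box("gripblack",gd)
box("trigger",roi(225,295,160,225)&(H>.042)&(H<.07)&(p.max(-1)>=80))
box("head",roi(235,275,235,268)&(H>.026)&(H<.045))
sh=roi(240,280,219,244)&(H>.022)&(H<.04)&(p.min(-1)>90)
l=cv2.fitLine(P[sh][:,:2].astype(np.float32),cv2.DIST_HUBER,0,.01,.01).ravel(); print("shaft",sh.sum(),l,np.degrees(np.arctan2(l[1],l[0])))
box("jar",roi(148,180,430,452)&(H>.045)&(H<.066)); box("can",roi(90,160,285,340)&(H>.1)&(H<.12)); box("ring",roi(135,205,80,160)&(H>.04)&(H<.055))
def crop(r0,r1,c0,c1,k): return cv2.resize(p[r0:r1,c0:c1,::-1],None,fx=k,fy=k,interpolation=cv2.INTER_CUBIC)
a=crop(225,295,160,295,5); b=crop(195,245,385,480,7)
W=max(a.shape[1],b.shape[1]); f=lambda x:cv2.copyMakeBorder(x,0,0,0,W-x.shape[1],0)
o=np.vstack([f(a),f(b)])
cv2.imwrite("pics/crop.png",cv2.resize(o,None,fx=.8,fy=.8)); print(o.shape)
for n,u,v in(("stap near",402,218),("stap far",462,218)): print(n,P[v,u])
E
```

```text
table z 0.0011867572034156687
rack top 4744 c [ 0.5941 -0.3361] size [0.2414 0.3421] ang 89.34 med z 0.0843
stapler 589 c [ 0.5945 -0.3256] size [0.0312 0.1243] ang 1.6 med z 0.0419
stapdark 124 c [ 0.5942 -0.3253] size [0.0313 0.1238] ang 2.07 med z 0.0386
grip 450 c [0.4701 0.2095] size [0.0557 0.0915] ang 11.02 med z 0.056
gripblack 302 c [0.4704 0.2081] size [0.0501 0.0886] ang 11.42 med z 0.0569
trigger 132 c [0.47   0.2099] size [0.0557 0.0909] ang 11.29 med z 0.0549
head 430 c [0.5041 0.082 ] size [0.0711 0.0719] ang 1.46 med z 0.033
shaft 209 [ 0.21760798 -0.97603625  0.48944223  0.12639493] -77.43142
jar 105 c [ 0.7198 -0.3384] size [0.0281 0.0179] ang 5.63 med z 0.0577
can 977 c [ 0.7864 -0.0507] size [0.074  0.0735] ang 39.58 med z 0.1104
ring 1047 c [0.6868 0.3917] size [0.108  0.1085] ang 34.28 med z 0.0489
(700, 675, 3)
stap near [ 0.59364088 -0.25953223  0.01132972]
stap far [ 0.58889114 -0.36730959  0.08355313]
```

View pics/crop.png

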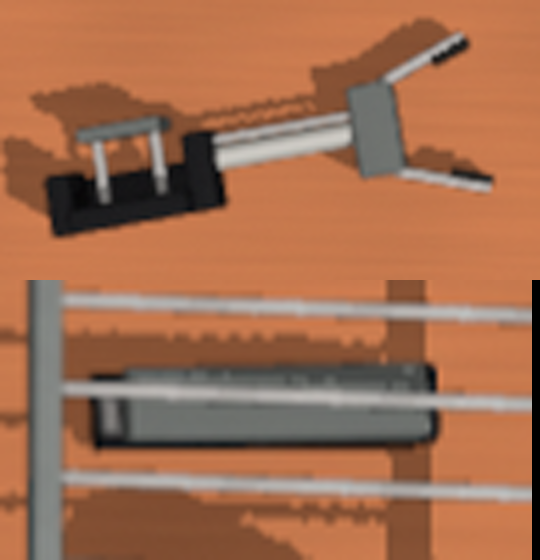

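The crop shows the grey trigger plate on the reacher's upper (+x world) side. The stapler lies almost square to the rack front, with its near end just inside the edge. Next I refine the reacher and stapler poses.

```bash
cat >> h.py <<'E'
def reacher(p,P,o,th,verbose=True):
    """extents of parts in a guessed reacher frame (origin o, heading th rad)"""
    c,s=np.cos(th),np.sin(th); L=(P[...,:2]-o)@np.array([[c,-s],[s,c]]); H=P[...,2]
    g=lambda n,m:print(n,m.sum(),"x",np.round(np.percentile(L[m][:,0],[1,50,99]),4),"y",np.round(np.percentile(L[m][:,1],[1,50,99]),4))
    x,y=L[...,0],L[...,1]; gray=(p.max(-1)>75)&(p.max(-1).astype(int)-p.min(-1)<40)
    g("trigger",(abs(x)<.04)&(y>.010)&(y<.045)&(H>.045)&gray)
    g("black",(abs(x)<.07)&(abs(y)<.05)&(H>.045)&(p.max(-1)<60))
    sh=(x>.06)&(x<.115)&(abs(y)<.015)&(H>.02)&gray; g("shaft",sh)
    g("head",(x>.115)&(x<.16)&(abs(y)<.035)&(H>.029)&gray)
    k=np.polyfit(x[sh],y[sh],1); print("shaft dyaw deg",np.degrees(np.arctan(k[0])),"y@0",k[1])
E
python3 - <<'E'
from h import *
z=np.load("top0.npz"); p,d=z["p"],z["d"]; P=cloud("top",d)
th=np.radians(-77.43); h=np.array([np.cos(th),np.sin(th)]); 
reacher(p,P,np.array([.4894,.1264])-h*.085,th)
print(np.array([.4894,.1264])-h*.085)
# stapler sides: per-y-bin x extents
H=P[...,2]; m=np.zeros(H.shape,bool); m[200:235,395:470]=1; m&=(H>.03)&(H<.055); Q=P[m]
e=[]
for a in np.arange(-.375,-.27,.012):
    q=Q[(Q[:,1]>a)&(Q[:,1]<a+.012)]; e.append((a+.006,q[:,0].min(),q[:,0].max()))
e=np.array(e); print(np.round(e,4)); print(np.polyfit(e[:,0],(e[:,1]+e[:,2])/2,1)); print(Q[:,1].min(),Q[:,1].max())
E
```

```text
trigger 75 x [-0.0222 -0.0003  0.0218] y [0.0191 0.0232 0.027 ]
black 302 x [-0.0428 -0.0045  0.0441] y [-0.0261 -0.0176  0.0094]
shaft 193 x [0.0611 0.0882 0.1145] y [-0.0084  0.0003  0.0095]
head 300 x [0.1187 0.137  0.1584] y [-0.0327 -0.0029  0.0251]
shaft dyaw deg -1.2846368347651675 y@0 0.0025419534781889763
[0.47090126 0.20936262]
[[-0.369   0.5803  0.611 ]
 [-0.357   0.5801  0.6107]
 [-0.345   0.5794  0.6108]
 [-0.333   0.581   0.6079]
 [-0.321   0.5809  0.608 ]
 [-0.309   0.5805  0.6077]
 [-0.297   0.579   0.6076]
 [-0.285   0.5785  0.6071]
 [-0.273   0.5781  0.6071]]
[-0.03264402  0.58372738]
-0.38800806982929625 -0.2635585009354749
```

servo_tool([
  [-0.021,0.0405,0.008,0,0,0,100],
  [-0.021,0.0405,0.008,0,0,0,100],
  [-0.021,0.0405,0.008,0,0,0,100],
  [-0.021,0.0405,0.008,0,0,0,100],
  [-0.021,0.0405,0.008,0,0,0,100],
  [-0.021,0.0405,0.008,0,0,0,100],
  [-0.021,0.0405,0.008,0,0,0,100],
  [-0.021,0.0405,0.008,0,0,0,100],
  [-0.021,0.0405,0.008,0,0,0,100],
  [0,0,0,0,0,8.24,100],
  [0,0,0,0,0,8.24,100],
  [0,0,0,0,0,8.24,100],
  [0,0,0,0,0,8.24,100],
  [0,0,0,0,0,8.24,100],
  [0,0,0,0,0,8.24,100],
  [0,0,0,0,0,8.24,100],
  [0,0,0,0,0,0,100],
], newtons=20)

```text
clock: 1.8
position: [0.4683, 0.209, 0.1208]
tcp_rot: [[0.98, 0.2, -0.0], [0.2, -0.98, -0.0], [-0.0, 0.0, -1.0]]
contact_force: [0.3, 0.3, 0.3]
width: 0.0851
```

servo_tool([
  [0,0,0.025,0,0,0,100],
  [0,0,0.025,0,0,0,100],
  [0,0,0.02,0,0,0,100],
  [0,0,0.015,0,0,0,100],
  [0,0,0.012,0,0,0,100],
  [0,0,0.008,0,0,0,100],
  [0,0,0,0,0,0,80],
  [0,0,0,0,0,0,70],
  [0,0,0,0,0,0,65],
  [0,0,0,0,0,0,59],
  [0,0,0,0,0,0,59],
  [0,0,0,0,0,0,59],
  [0,0,0,0,0,0,59],
], newtons=20)

```text
clock: 3.1
position: [0.4687, 0.2092, 0.0164]
tcp_rot: [[0.979, 0.202, 0.001], [0.202, -0.979, 0.0], [0.001, -0.0, -1.0]]
contact_force: [-1.1, -0.4, 4.9]
width: 0.0504
```

```bash
python3 - <<'E'
from h import *
s=robot.state(); print(s["clock"],s["position"],s["contact_force"],s["width"])
for n in("top","side"):
    p,d=cams.read_camera(n); cv2.imwrite(f"pics/{n}1.png",p[...,::-1]); np.savez(f"{n}1.npz",p=p,d=d)
a=cv2.resize(cv2.imread("pics/top1.png")[200:320,140:310],None,fx=4,fy=4);b=cv2.resize(cv2.imread("pics/side1.png")[160:280,120:290],None,fx=4,fy=4)
o=np.hstack([a,b]); cv2.imwrite("pics/g1.png",cv2.resize(o,None,fx=.58,fy=.58))
E
```

```text
3.1 [0.46867246 0.20916677 0.01635362] [-1.07855428 -0.35788205  4.89791775] 0.05038325416309183
```

View pics/g1.png

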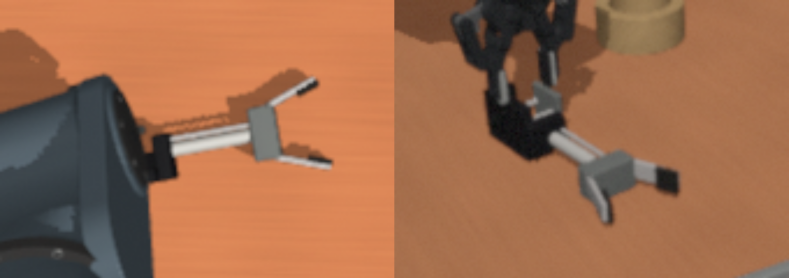

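The grip looks right: the fingers are on the black grip and the trigger plate at 50 mm, and the jaws are open. Now I carry it to just before the rack.

servo_tool([
  [0,0,-0.001,0,0,0,59],
  [0.0095,0.0221,0,0,0,0,59],
  [0.0095,0.0221,0,0,0,0,59],
  [0.0095,0.0221,0,0,0,0,59],
  [0.0095,0.0221,0,0,0,0,59],
  [0.0095,0.0221,0,0,0,0,59],
  [0.0095,0.0221,0,0,0,0,59],
  [0.0095,0.0221,0,0,0,0,59],
  [0.0095,0.0221,0,0,0,0,59],
  [0,0,0,0,0,2.44,59],
  [0,0,0,0,0,2.44,59],
  [0,0,0,0,0,2.44,59],
  [0,0,0,0,0,2.44,59],
  [0,0,0,0,0,0,59],
  [0,0,0,0,0,0,59],
], newtons=20)

```text
clock: 4.7
position: [0.5785, 0.0513, 0.0169]
tcp_rot: [[0.999, 0.034, -0.0], [0.034, -0.999, -0.0], [-0.0, 0.0, -1.0]]
contact_force: [0.2, 0.5, -0.3]
width: 0.0504
```

```bash
cat > look.py <<'E'
import sys
from h import *
k=sys.argv[1]; s=robot.state(); print(s["clock"],s["position"],s["tcp_rot"][:2,0],s["contact_force"],s["width"])
p,d=cams.read_camera("top"); P=cloud("top",d); np.savez(f"top{k}.npz",p=p,d=d)
T=np.array(s["tcp_rot"]); o=np.array(s["position"])[:2]-T[:2,0]*(s["width"]/2-.028); th=np.arctan2(T[1,1],T[0,1]); print("o",o,"yaw",np.degrees(th))
reacher(p,P,o,th)
c=cv2.resize(p[120:310,220:520,::-1],None,fx=2.6,fy=2.6,interpolation=cv2.INTER_CUBIC); cv2.imwrite(f"pics/top{k}.png",c)
E
python3 look.py 2
```

```text
4.7 [0.57846273 0.05125253 0.01685414] [0.99941564 0.03418047] [ 0.16408308  0.49291288 -0.26598878] 0.05039669597913952
o [0.58126275 0.05134829] yaw -88.04122156168822
trigger 674 x [-0.039  -0.0024  0.0391] y [0.0101 0.0207 0.0392]
black 137 x [-0.0439 -0.0431  0.0398] y [-0.0426 -0.0248  0.039 ]
shaft 46 x [0.06   0.0619 0.0652] y [-0.0142  0.0029  0.015 ]Traceback (most recent call last):
  File "look.py", line 6, in <module>
    reacher(p,P,o,th)
    ~~~~~~~^^^^^^^^^^
  File "h.py", line 21, in reacher
    g("head",(x>.115)&(x<.16)&(abs(y)<.035)&(H>.029)&gray)
    ~^^^^^^^^^^^^^^^^^^^^^^^^^^^^^^^^^^^^^^^^^^^^^^^^^^^^^
  File "h.py", line 16, in <lambda>
    g=lambda n,m:print(n,m.sum(),"x",np.round(np.percentile(L[m][:,0],[1,50,99]),4),"y",np.round(np.percentile(L[m][:,1],[1,50,99]),4))
                                              ~~~~~~~~~~~~~^^^^^^^^^^^^^^^^^^^^^
    return _quantile_unchecked(
        a, q, axis, out, overwrite_input, method, keepdims, weights)
    return _ureduce(a,
                    func=_quantile_ureduce_func,
    ...<5 lines>...
                    overwrite_input=overwrite_input,
                    method=method)
    r = func(a, **kwargs)
    result = _quantile(arr,
                       quantiles=q,
    ...<2 lines>...
                       out=out,
                       weights=wgt)
    slices_having_nans = np.isnan(arr[-1, ...])
                                  ~~~^^^^^^^^^
IndexError: index -1 is out of bounds for axis 0 with size 0
```

```bash
python3 - <<'E'
from h import *
p=np.load("top2.npz")["p"]; q,d=cams.read_camera("side"); np.savez("side2.npz",p=q,d=d)
o=np.hstack([p[100:320,200:520,::-1],q[160:380,180:500,::-1]]); cv2.imwrite("pics/two2.png",cv2.resize(o,None,fx=1.25,fy=1.25,interpolation=cv2.INTER_CUBIC))
E
```

```text
(no output)
```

View pics/two2.png

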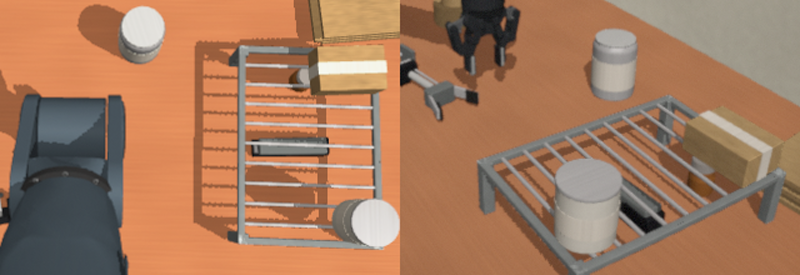

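The gripper went on without the reacher, which stayed near (184–236, 208–250) in the side picture. I'll locate it and find out how it slipped.

```bash
python3 - <<'E'
from h import *
z1=np.load("side1.npz"); z2=np.load("side2.npz")
for z in(z1,z2):
    P=cloud("side",z["d"]); 
    m=np.zeros(P.shape[:2],bool); m[180:260,150:250]=1; m&=(P[...,2]>.01)&(P[...,2]<.065)
    print(m.sum(), np.nanmin(P[m],0),np.nanmax(P[m],0))
# finger heights in picture 1
P=cloud("side",z1["d"]); m=(abs(P[...,0]-.47)<.07)&(abs(P[...,1]-.21)<.06)&(P[...,2]>.015)&(P[...,2]<.12)
c,s=.979,.202
Q=P[m]-[.4687,.2092,0]; L=np.c_[Q[:,0]*c+Q[:,1]*s,Q[:,0]*s-Q[:,1]*c,Q[:,2]]
for a in np.arange(.015,.12,.008):
    q=L[(L[:,2]>=a)&(L[:,2]<a+.008)]; print(round(a,3),len(q),"y",np.round(np.percentile(q[:,0],[2,25,50,75,98]),3),"x",np.round(np.percentile(q[:,1],[2,50,98]),3))
f=lambda z,r,c:cv2.resize(z["p"][r:r+110,c:c+130,::-1],(395,334),interpolation=cv2.INTER_CUBIC)
cv2.imwrite("pics/s12.png",np.hstack([f(z1,140,130),f(z2,170,130)]))
z=np.load("top2.npz"); print("top arm covers; reacher px colours:",(z["p"][225:295,160:215].max(-1)<60).sum())
E
```

```text
1516 [0.43303702 0.00657828 0.010027  ] [0.67239855 0.35620548 0.06469182]
1543 [0.43560643 0.0052644  0.01001467] [0.5538761  0.2516637  0.06399264]
0.015 84 y [-0.027 -0.025 -0.024 -0.015  0.024] x [-0.037  0.025  0.053]
0.023 117 y [-0.026 -0.024 -0.018  0.001  0.025] x [-0.031  0.044  0.059]
0.031 147 y [-0.026 -0.024 -0.008  0.013  0.027] x [-0.033  0.021  0.053]
0.039 186 y [-0.026 -0.024 -0.006  0.013  0.027] x [-0.035  0.032  0.049]
0.047 102 y [-0.026 -0.024  0.003  0.024  0.03 ] x [-0.037  0.007  0.034]
0.055 65 y [-0.033 -0.023 -0.018 -0.013  0.03 ] x [-0.006  0.014  0.033]
0.063 49 y [-0.038 -0.032  0.025  0.027  0.035] x [-0.008  0.009  0.015]
0.071 48 y [-0.04  -0.032  0.025  0.028  0.039] x [-0.012  0.008  0.015]
0.079 57 y [-0.039 -0.032  0.025  0.028  0.039] x [-0.008  0.008  0.015]
0.087 56 y [-0.039 -0.032  0.024  0.027  0.038] x [-0.007  0.008  0.014]
0.095 44 y [-0.041 -0.031  0.027  0.03   0.047] x [-0.008  0.009  0.016]
0.103 100 y [-0.056 -0.039 -0.025  0.035  0.055] x [-0.008  0.01   0.016]
0.111 130 y [-0.057 -0.037  0.022  0.046  0.059] x [-0.009  0.011  0.016]
0.119 13 y [-0.058 -0.035 -0.03   0.023  0.06 ] x [-0.012  0.008  0.014]
top arm covers; reacher px colours: 479
```

View pics/s12.png

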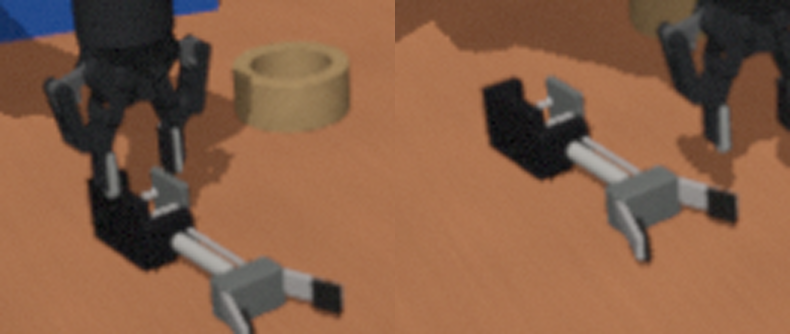

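```bash
python3 - <<'E'
from h import *
for k,(c0,c1,r0,r1) in(("1",(160,172,196,208)),("2",(232,244,205,222))):
    z=np.load(f"side{k}.npz"); P=cloud("side",z["d"])
    for r in range(r0,r1,2): print(k,r,[(int(z["p"][r,c].max()),*np.round(P[r,c],3).tolist()) for c in range(c0,c1,3)])
print(robot.state()["position"])
E
```

```text
1 196 [(88, 0.479, 0.368, -0.002), (31, 0.437, 0.199, 0.08), (118, 0.441, 0.191, 0.082), (49, 0.465, 0.245, 0.053)]
1 198 [(66, 0.475, 0.356, -0.002), (41, 0.435, 0.196, 0.077), (112, 0.441, 0.193, 0.076), (48, 0.464, 0.241, 0.05)]
1 200 [(22, 0.439, 0.237, 0.053), (32, 0.435, 0.197, 0.071), (108, 0.441, 0.193, 0.071), (56, 0.462, 0.238, 0.046)]
1 202 [(23, 0.439, 0.237, 0.048), (35, 0.434, 0.195, 0.067), (104, 0.44, 0.193, 0.066), (66, 0.451, 0.205, 0.058)]
1 204 [(28, 0.438, 0.238, 0.042), (24, 0.441, 0.223, 0.048), (95, 0.44, 0.194, 0.061), (39, 0.449, 0.2, 0.055)]
1 206 [(39, 0.437, 0.236, 0.037), (23, 0.44, 0.222, 0.043), (21, 0.444, 0.208, 0.048), (20, 0.447, 0.196, 0.052)]
2 205 [(32, 0.542, 0.049, 0.094), (34, 0.546, 0.044, 0.095), (116, 0.551, 0.039, 0.096), (118, 0.636, 0.198, 0.003)]
2 207 [(36, 0.542, 0.05, 0.089), (41, 0.545, 0.042, 0.091), (133, 0.552, 0.041, 0.09), (118, 0.632, 0.189, 0.003)]
2 209 [(34, 0.54, 0.046, 0.086), (41, 0.545, 0.041, 0.087), (131, 0.551, 0.04, 0.086), (117, 0.628, 0.183, 0.0)]
2 211 [(41, nan, nan, nan), (44, 0.544, 0.04, 0.083), (131, 0.55, 0.039, 0.081), (120, 0.625, 0.176, -0.001)]
2 213 [(43, 0.543, 0.054, 0.072), (46, 0.546, 0.045, 0.075), (128, 0.55, 0.039, 0.076), (110, 0.618, 0.163, 0.001)]
2 215 [(69, 0.541, 0.05, 0.069), (42, 0.546, 0.047, 0.069), (129, 0.55, 0.04, 0.071), (110, 0.613, 0.153, 0.001)]
2 217 [(117, 0.591, 0.158, 0.0), (68, 0.544, 0.041, 0.067), (127, 0.55, 0.04, 0.066), (110, 0.61, 0.147, -0.0)]
2 219 [(119, 0.584, 0.145, 0.002), (111, 0.59, 0.14, 0.003), (116, 0.55, 0.04, 0.062), (114, 0.603, 0.134, 0.002)]
2 221 [(116, 0.581, 0.138, 0.001), (118, 0.588, 0.137, -0.001), (114, 0.594, 0.133, -0.0), (122, 0.6, 0.127, 0.001)]
[0.57852518 0.05126047 0.01692634]
```

The side depth shows the real fingertips at z ≈ 0.060 while the state reports a TCP z of 0.017. Allowing for the pad swing, the fingers are about 37 mm higher than reported, so they only brushed the top of the grip. I'll clear the view and re-measure both the reacher and this offset.

servo_tool([
  [0,0,-0.05,0,0,0,100],
  [0,0,-0.05,0,0,0,100],
  [0,0,-0.03,0,0,0,100],
  [-0.025,-0.041,0,0,0,0,100],
  [-0.025,-0.041,0,0,0,0,100],
  [-0.025,-0.041,0,0,0,0,100],
  [-0.025,-0.041,0,0,0,0,100],
  [-0.025,-0.041,0,0,0,0,100],
  [-0.025,-0.041,0,0,0,0,100],
  [-0.025,-0.041,0,0,0,0,100],
  [-0.025,-0.041,0,0,0,0,100],
  [-0.025,-0.041,0,0,0,0,100],
  [0,0,0,0,0,0,100],
], newtons=20)

```text
clock: 6.1
position: [0.3386, 0.4163, 0.1471]
tcp_rot: [[0.999, 0.038, -0.0], [0.038, -0.999, 0.001], [-0.0, -0.001, -1.0]]
contact_force: [-0.2, -0.6, 1.1]
width: 0.0854
```

```bash
python3 - <<'E'
from h import *
s=robot.state(); print(s["clock"],s["position"],s["tcp_rot"][:,0],s["width"])
p,d=cams.read_camera("top"); P=cloud("top",d); np.savez("top3.npz",p=p,d=d)
q,e=cams.read_camera("side"); S=cloud("side",e); np.savez("side3.npz",p=q,d=e)
for th in(-78.4,-77.4): reacher(p,P,np.array([.4709,.2094]),np.radians(th))
# fingertip heights near tool, seen from the side
o=np.array(s["position"]); m=(np.linalg.norm(S[...,:2]-o[:2],axis=-1)<.075)&(S[...,2]>.1); print("lowest tool pts",np.sort(S[m][:,2])[:60:10])
m=(np.linalg.norm(P[...,:2]-o[:2],axis=-1)<.075)&(P[...,2]>.08); print("top lowest",np.sort(P[m][:,2])[:30:6])
E
```

```text
6.1 [0.33864478 0.41625169 0.14706847] [ 9.99265181e-01  3.83288063e-02 -3.62522318e-05] 0.0854342304933862
trigger 74 x [-0.022  -0.0003  0.0214] y [0.0192 0.023  0.027 ]
black 294 x [-0.0431 -0.0064  0.0441] y [-0.0257 -0.0176  0.0126]
shaft 193 x [0.0602 0.0879 0.1148] y [-0.0066  0.0019  0.0108]
head 301 x [0.1182 0.1371 0.1583] y [-0.0296 -0.0003  0.0276]
shaft dyaw deg -0.8446847891537368 y@0 0.0033776597317902515
trigger 74 x [-0.0215  0.0001  0.0219] y [0.0192 0.0231 0.027 ]
black 294 x [-0.0434 -0.0067  0.0443] y [-0.026  -0.0176  0.012 ]
shaft 193 x [0.0603 0.0879 0.1148] y [-0.0084  0.0003  0.0094]
head 301 x [0.1183 0.137  0.1582] y [-0.0324 -0.0026  0.025 ]
shaft dyaw deg -1.7395430423032083 y@0 0.00321775132015642
lowest tool pts [0.19747567 0.20315637 0.20595119 0.20811161 0.21040834 0.2120883 ]
top lowest [0.20392614 0.20558054 0.20626018 0.20691771 0.20774852]
```

servo_tool([
  [0.0202,0.0354,0,0,0,0,100],
  [0.0202,0.0354,0,0,0,0,100],
  [0.0202,0.0354,0,0,0,0,100],
  [0.0202,0.0354,0,0,0,0,100],
  [0.0202,0.0354,0,0,0,0,100],
  [0.0202,0.0354,0,0,0,0,100],
  [0,0,0,0,0,-3.13,100],
  [0,0,0,0,0,-3.13,100],
  [0,0,0,0,0,-3.13,100],
  [0,0,0,0,0,0,100],
  [0,0,0.03,0,0,0,100],
  [0,0,0.03,0,0,0,100],
  [0,0,0.03,0,0,0,100],
  [0,0,0.03,0,0,0,100],
  [0,0,0.02,0,0,0,100],
  [0,0,0.015,0,0,0,100],
  [0,0,0.01,0,0,0,100],
  [0,0,0.004,0,0,0,100],
  [0,0,0,0,0,0,100],
], newtons=20)

```text
clock: 8.1
position: [0.4697, 0.2041, -0.022]
tcp_rot: [[0.981, 0.195, -0.0], [0.195, -0.981, -0.0], [-0.0, 0.0, -1.0]]
contact_force: [0.1, -0.9, 0.1]
width: 0.0853
```

```bash
python3 - <<'E'
from h import *
s=robot.state(); print(s["clock"],s["position"],s["tcp_rot"][:,0],s["contact_force"],s["width"])
q,e=cams.read_camera("side"); S=cloud("side",e); np.savez("side4.npz",p=q,d=e)
c,sn=.979,.202; Q=S-s["position"]; y=Q[...,0]*c+Q[...,1]*sn; x=Q[...,0]*sn-Q[...,1]*c
m=(y<-.036)&(y>-.07)&(abs(x)<.02)&(S[...,2]>.008)&(S[...,2]<.12); print("left finger lowest z",np.sort(S[m][:,2])[:20:3], m.sum())
cv2.imwrite("pics/s4.png",cv2.resize(q[140:250,130:260,::-1],None,fx=4,fy=4,interpolation=cv2.INTER_CUBIC))
E
```

```text
8.1 [ 0.46973591  0.20407446 -0.02203327] [ 9.80845918e-01  1.94785086e-01 -2.36241831e-04] [ 0.11803362 -0.8820346   0.14374843] 0.08529382841999415
left finger lowest z [0.03289001 0.03321964 0.03521386 0.03789466 0.03965042 0.04046544
 0.04169104] 366
```

View pics/s4.png

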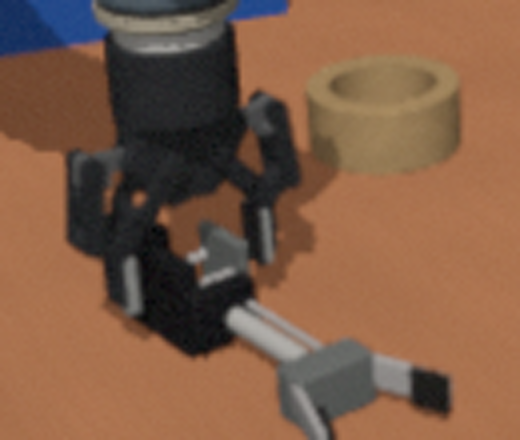

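The fingers now straddle the grip and trigger plate properly, with the tips at z ≈ 0.03 when open. I correct by 5 mm along the reacher and close lightly.

servo_tool([
  [-0.001,-0.005,0,0,0,0,100],
  [0,0,0,0,0,0,80],
  [0,0,0,0,0,0,70],
  [0,0,0,0,0,0,62],
  [0,0,0,0,0,0,58],
  [0,0,0,0,0,0,58],
  [0,0,0,0,0,0,58],
  [0,0,0,0,0,0,58],
], newtons=20)

```text
clock: 8.95
position: [0.4668, 0.209, -0.0213]
tcp_rot: [[0.981, 0.196, -0.002], [0.196, -0.981, -0.0], [-0.002, 0.0, -1.0]]
contact_force: [-7.7, 0.0, 14.2]
width: 0.05
```

servo_tool([
  [0,0,-0.002,0,0,0,58],
  [0.003,0.007,0,0,0,0,58],
  [0.0066,0.0148,0,0,0,0,58],
  [0.0066,0.0148,0,0,0,0,58],
  [0.0066,0.0148,0,0,0,0,58],
  [0.0066,0.0148,0,0,0,0,58],
  [0.0066,0.0148,0,0,0,0,58],
  [0.0066,0.0148,0,0,0,0,58],
  [0.0066,0.0148,0,0,0,0,58],
  [0.0066,0.0148,0,0,0,0,58],
  [0.0066,0.0148,0,0,0,0,58],
  [0.0066,0.0148,0,0,0,0,58],
  [0.0066,0.0148,0,0,0,0,58],
  [0.0036,0.0075,0,0,0,0,58],
  [0,0,0,0,0,2.35,58],
  [0,0,0,0,0,2.35,58],
  [0,0,0,0,0,2.35,58],
  [0,0,0,0,0,2.35,58],
  [0,0,0,0,0,0,58],
  [0,0,0,0,0,0,58],
], newtons=20)

```text
clock: 10.95
position: [0.5801, 0.0506, -0.0201]
tcp_rot: [[0.999, 0.034, -0.0], [0.034, -0.999, -0.0], [-0.0, 0.0, -1.0]]
contact_force: [-0.7, -0.2, -2.7]
width: 0.0498
```

```bash
cat > look2.py <<'E'
import sys
from h import *
k=sys.argv[1]; s=robot.state(); T=np.array(s["tcp_rot"]); print(s["clock"],s["position"],T[:2,0],s["contact_force"],s["width"])
o=np.array(s["position"])[:2]-T[:2,0]*(s["width"]/2-.028); print("o",o)
q,e=cams.read_camera("side"); p,d=cams.read_camera("top"); np.savez(f"k{k}.npz",q=q,e=e,p=p,d=d)
for n,I,D in(("side",q,e),("top",p,d)):
    P=cloud(n,D); L=(P[...,:2]-o)@T[:2,:2]; y,x=L[...,0],L[...,1]; H=P[...,2]
    gray=(I.max(-1)>75)&(I.max(-1).astype(int)-I.min(-1)<45)
    for nm,m in(("shaft",(x>.06)&(x<.115)&(abs(y)<.03)&(H>.015)&(H<.04)&gray),("head",(x>.11)&(x<.165)&(abs(y)<.045)&(H>.03)&(H<.04)&gray)):
        if m.sum()>15: print(n,nm,m.sum(),"x",np.round(np.percentile(x[m],[2,50,98]),4),"y",np.round(np.percentile(y[m],[2,50,98]),4),"z",np.round(np.percentile(H[m],[50,98]),4),"slope deg",np.degrees(np.polyfit(x[m],y[m],1)[0]))
o=np.hstack([p[100:320,200:520,::-1],q[160:380,180:500,::-1]]); cv2.imwrite(f"pics/two{k}.png",cv2.resize(o,None,fx=1.25,fy=1.25,interpolation=cv2.INTER_CUBIC))
E
python3 look2.py 5
```

```text
10.95 [ 0.5800598   0.05064813 -0.02005855] [0.99941922 0.03407628] [-0.67271741 -0.23781031 -2.70820034] 0.049832612374902496
o [0.5831417  0.05075321]
side shaft 151 x [0.0631 0.0889 0.1125] y [-0.0069 -0.0015  0.0117] z [0.0303 0.0336] slope deg 1.560769393889186
side head 252 x [0.1138 0.1422 0.1609] y [-0.0281 -0.0018  0.0278] z [0.035  0.0376] slope deg -0.7636203456738739
top shaft 133 x [0.077  0.0951 0.113 ] y [-0.006   0.0012  0.01  ] z [0.0302 0.0339] slope deg 0.045158983542061014
top head 300 x [0.113  0.1367 0.1614] y [-0.0291 -0.0001  0.0271] z [0.0348 0.0385] slope deg -10.421367352474295
```

View pics/two5.png

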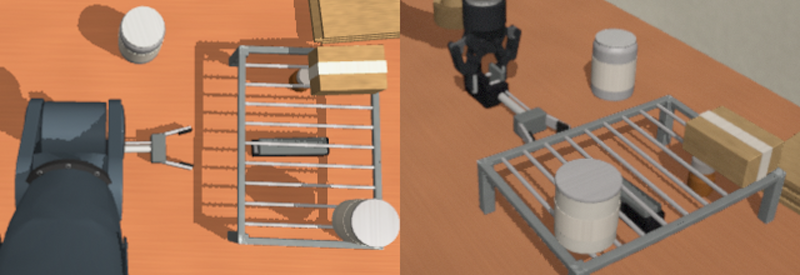

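It is carried properly this time: the shaft and head are within 1–2 mm of the expected frame, and the jaws are lined up with the stapler. Inserting 150 mm.

servo_tool([
  [0,0.006,0,0,0,0,58],
  [0,0.0115,0,0,0,0,58],
  [0,0.0115,0,0,0,0,58],
  [0,0.0115,0,0,0,0,58],
  [0,0.0115,0,0,0,0,58],
  [0,0.0115,0,0,0,0,58],
  [0,0.0115,0,0,0,0,58],
  [0,0.0115,0,0,0,0,58],
  [0,0.0115,0,0,0,0,58],
  [0,0.0115,0,0,0,0,58],
  [0,0.0115,0,0,0,0,58],
  [0,0.0115,0,0,0,0,58],
  [-0.001,0.0115,0,0,0,0,58],
  [0,0.006,0,0,0,0,58],
  [0,0,0,0,0,0,58],
  [0,0,0,0,0,0,58],
], newtons=20)

```text
clock: 12.65
position: [0.5839, -0.0991, -0.0201]
tcp_rot: [[0.999, 0.033, -0.0], [0.033, -0.999, 0.0], [-0.0, -0.0, -1.0]]
contact_force: [-1.0, 0.5, -3.0]
width: 0.0496
```

```bash
sed -i 's/p\[100:320,200:520/p[165:275,320:480/; s/o=np.hstack(\[p\(.*\)::-1\],q\[.*::-1\]\])/o=np.hstack([cv2.resize(p\1::-1],(320,220)),q[180:400,240:560,::-1]])/' look2.py; tail -1 look2.py; python3 look2.py 6
```

```text
o=np.hstack([cv2.resize(p[165:275,320:480,::-1],(320,220)),q[180:400,240:560,::-1]]); cv2.imwrite(f"pics/two{k}.png",cv2.resize(o,None,fx=1.25,fy=1.25,interpolation=cv2.INTER_CUBIC))
12.65 [ 0.58391968 -0.09911924 -0.02005124] [0.99946516 0.03270131] [-1.04767494  0.53890848 -2.97959743] 0.04958586904226923
o [ 0.58712503 -0.09901436]
side shaft 146 x [0.0694 0.0933 0.1135] y [-0.0074 -0.0032  0.0097] z [0.0287 0.0322] slope deg 2.448257922915045
side head 82 x [0.1117 0.1333 0.1618] y [-0.0152  0.0168  0.0303] z [0.035  0.0369] slope deg 42.76660048185451
top head 82 x [0.1399 0.1455 0.162 ] y [-0.0234 -0.003   0.0288] z [0.0352 0.0393] slope deg 95.55735700156941
```

View pics/two6.png

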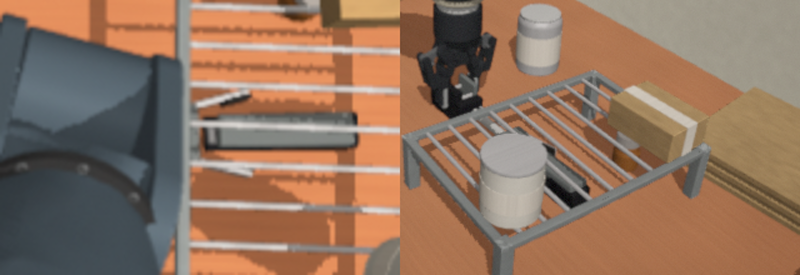

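The jaws straddle the stapler with about 40 mm overlap and clear it on both sides. I squeeze gradually while shifting the hand sideways to keep the reacher centred.

servo_tool([
  [-0.0011,0,-0.0003,0,0,0,55.5],
  [-0.0011,0,-0.0003,0,0,0,53],
  [-0.0011,0,-0.0003,0,0,0,50.5],
  [-0.0011,0,-0.0003,0,0,0,48],
  [-0.0011,0,-0.0003,0,0,0,46],
  [-0.0008,0,0,0,0,0,44],
  [0,0,0,0,0,0,42],
  [0,0,0,0,0,0,39],
  [0,0,0,0,0,0,35],
  [0,0,0,0,0,0,30],
  [0,0,0,0,0,0,30],
  [0,0,0,0,0,0,30],
  [0,0,0,0,0,0,30],
  [0,0,0,0,0,0,30],
], newtons=36)

```text
clock: 14.15
position: [0.5777, -0.0995, -0.0185]
tcp_rot: [[0.999, 0.033, -0.0], [0.033, -0.999, -0.0], [-0.0, 0.0, -1.0]]
contact_force: [-1.0, 1.2, -1.3]
width: 0.0345
```

servo_tool([
  [0,-0.003,0,0,0,0,30],
  [0,-0.006,0,0,0,0,30],
  [0,-0.01,0,0,0,0,30],
  [0,-0.014,0,0,0,0,30],
  [0,-0.015,0,0,0,0,30],
  [0,-0.015,0,0,0,0,30],
  [0,-0.015,0,0,0,0,30],
  [0,-0.015,0,0,0,0,30],
  [0,-0.015,0,0,0,0,30],
  [0,-0.015,0,0,0,0,30],
  [0,-0.015,0,0,0,0,30],
  [0,-0.015,0,0,0,0,30],
  [0,-0.015,0,0,0,0,30],
  [0,-0.015,0,0,0,0,30],
  [0,-0.015,0,0,0,0,30],
  [0,-0.015,0,0,0,0,30],
  [0,-0.015,0,0,0,0,30],
  [0,-0.009,0,0,0,0,30],
  [0,-0.004,0,0,0,0,30],
  [0,0,0,0,0,0,30],
], newtons=36)

```text
clock: 16.15
position: [0.5697, 0.1422, -0.0185]
tcp_rot: [[0.999, 0.033, -0.0], [0.033, -0.999, 0.001], [-0.0, -0.001, -1.0]]
contact_force: [-0.1, 3.0, -1.4]
width: 0.0341
```

```bash
python3 - <<'E'
from h import *
s=robot.state(); print(s["clock"],s["position"],s["contact_force"],s["width"])
q,e=cams.read_camera("side"); p,d=cams.read_camera("top"); 
for n,I,D in(("side",q,e),("top",p,d)):
    P=cloud(n,D); m=(P[...,2]>.036)&(P[...,2]<.06)&(abs(P[...,0]-.59)<.05)&(P[...,1]<-.0)&(P[...,1]>-.21); Q=P[m]
    print(n,len(Q), cv2.minAreaRect(Q[:,:2].astype(np.float32)) if len(Q)>5 else "", np.median(Q[:,2]))
o=np.hstack([p[100:320,200:520,::-1],q[160:380,180:500,::-1]]); cv2.imwrite("pics/two7.png",cv2.resize(o,None,fx=1.25,fy=1.25,interpolation=cv2.INTER_CUBIC))
E
```

```text
16.15 [ 0.5696922   0.14215863 -0.01850108] [-0.0774425   3.03737774 -1.37235893] 0.034105596993741036
side 560 ((0.5845378637313843, -0.0745750367641449), (0.14757414162158966, 0.04203313589096069), 89.47415161132812) 0.04217922770717542
top 751 ((0.5852038264274597, -0.0738966315984726), (0.0449354350566864, 0.14530229568481445), 1.2912003993988037) 0.04212507152461856
```

View pics/two7.png

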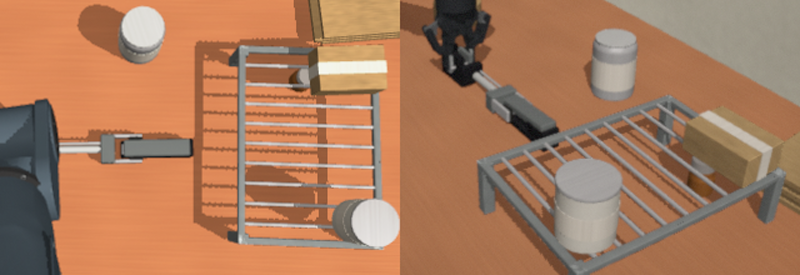

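The stapler is fully out, spanning image columns 122–192 with the rack front at 240. It is held square in the jaws and its middle is about 0.25 m in front of the rack's middle. I lower it slightly and release gradually.

servo_tool([
  [0,0,0.001,0,0,0,38],
  [0,0,0.001,0,0,0,42],
  [0.001,0,0,0,0,0,45],
  [0.0015,0,0,0,0,0,48],
  [0.0015,0,0,0,0,0,52],
  [0.0015,0,0,0,0,0,56],
  [0.0015,0,0,0,0,0,60],
  [0.0015,0,0,0,0,0,64],
  [0.001,0,0,0,0,0,70],
  [0,0,0,0,0,0,80],
  [0,0,0,0,0,0,100],
  [0,0,0,0,0,0,100],
  [0,0,0,0,0,0,100],
], newtons=36)

```text
clock: 17.55
position: [0.5793, 0.1417, -0.0204]
tcp_rot: [[0.999, 0.033, 0.0], [0.033, -0.999, 0.0], [0.0, -0.0, -1.0]]
contact_force: [0.5, 0.0, -0.0]
width: 0.0855
```

Force is zero with the fingers open. I lift straight up, slowly at first, then move aside so the view is clear.

servo_tool([
  [0,0,-0.005,0,0,0,100],
  [0,0,-0.01,0,0,0,100],
  [0,0,-0.02,0,0,0,100],
  [0,0,-0.03,0,0,0,100],
  [0,0,-0.03,0,0,0,100],
  [0,0,-0.03,0,0,0,100],
  [0,0,-0.03,0,0,0,100],
  [-0.03,-0.03,0,0,0,0,100],
  [-0.03,-0.03,0,0,0,0,100],
  [-0.03,-0.03,0,0,0,0,100],
  [-0.03,-0.03,0,0,0,0,100],
  [-0.03,-0.03,0,0,0,0,100],
  [-0.03,-0.03,0,0,0,0,100],
  [-0.03,-0.03,0,0,0,0,100],
  [0,0,0,0,0,0,100],
  [0,0,0,0,0,0,100],
])

```text
clock: 19.15
position: [0.3622, 0.3452, 0.1353]
tcp_rot: [[0.999, 0.035, 0.001], [0.035, -0.999, 0.001], [0.001, -0.001, -1.0]]
contact_force: [0.6, -0.9, 0.3]
width: 0.0852
```

```bash
python3 - <<'E'
from h import *
s=robot.state(); print(s["clock"],s["position"],s["contact_force"],np.abs(s["joint_velocities"]).max())
p,d=cams.read_camera("top"); P=cloud("top",d); H=P[...,2]
m=(H>.036)&(H<.06)&(abs(P[...,0]-.59)<.05)&(P[...,1]<-.0)&(P[...,1]>-.21); Q=P[m]; print("stapler",cv2.minAreaRect(Q[:,:2].astype(np.float32)),np.percentile(Q[:,2],[5,50,95]))
reacher(p,P,np.array([.579,.1415]),np.radians(-88.1))
sh=(H>.02)&(H<.04)&(abs(P[...,0]-.58)<.012)&(P[...,1]>.03)&(P[...,1]<.08); print("shaft z,head z",np.median(H[sh]),np.median(H[(H>.025)&(H<.045)&(abs(P[...,0]-.583)<.02)&(abs(P[...,1]-.004)<.008)]))
q=np.load("top0.npz"); P0=cloud("top",q["d"])
for n,r in(("can",(90,160,285,340,.1,.12)),("ring",(135,205,80,160,.04,.055)),("jar",(148,180,430,452,.045,.066))):
    f=lambda P:np.nanmedian(P[r[0]:r[1],r[2]:r[3]][(P[r[0]:r[1],r[2]:r[3],2]>r[4])&(P[r[0]:r[1],r[2]:r[3],2]<r[5])],0)
    print(n,np.round(f(P)-f(P0),4))
cv2.imwrite("pics/top8.png",cv2.resize(p[90:310,80:520,::-1],None,fx=1.7,fy=1.7))
E
```

```text
19.15 [0.36218916 0.34523744 0.13529094] [ 0.6157262  -0.85416988  0.31325453] 2.2287887976167573
stapler ((0.5936034917831421, -0.07401899993419647), (0.051051393151283264, 0.14583195745944977), 5.731142044067383) [0.0370884  0.04211141 0.04696318]
trigger 68 x [-0.0214 -0.0002  0.0221] y [0.0181 0.0219 0.0245]
black 347 x [-0.0423 -0.0021  0.0452] y [-0.0293 -0.0199  0.0184]
shaft 187 x [0.0618 0.0866 0.1137] y [-0.008   0.0014  0.0107]
head 290 x [0.1161 0.1364 0.1582] y [-0.0312 -0.002   0.0274]
shaft dyaw deg -2.773839410379431 y@0 0.005946723209128344
shaft z,head z 0.028874618334249518 0.034517210340983845
can [-0.0002  0.0002  0.0002]
ring [0.0001 0.0002 0.0002]
jar [-0.0001 -0.0003  0.    ]
```

View pics/top8.png

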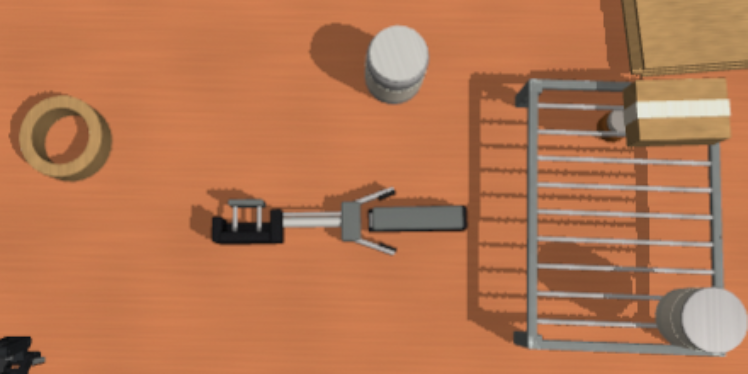

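The stapler lies free between the open jaws, wholly in front of the rack. The trigger is sprung back, and the can, ring and jar have not moved.

```bash
python3 -c "
from bench import workorder; print(workorder.close_job())"
```

```text
the job is handed in; nothing more can be done
None
```

The stapler is out on the open bench in front of the rack and the job is handed in, at about 19 s of the 45 s allowed. I took the reacher by grip and trigger, closed its jaws on the stapler at a 36 N squeeze, drew it out about 0.24 m, and released.

**What went wrong on the way:** my first grasp missed. The side camera showed the real fingertips about 38 mm higher than the reported TCP height, so the fingers only brushed the top of the grip. The reacher did not move, and I trusted the camera and went lower for the second grasp.

**Last checks, from the top camera:**
- **Stapler:** its middle is roughly 0.25 m in front of the rack's middle, with its top at the same height as at the start, so it lies flat.
- **Reacher:** the shaft and head are at their lying heights, the jaws are open, and it measures the same width across grip and trigger as when released.
- **Other things:** the can, ring and jar are each within 0.5 mm of where they started.
- **Robot:** the hand was clear of everything.

**Not confirmed:** I could not measure the jaw force on the stapler. By the given ratio, 36 N of squeeze makes it about 12 N per jaw, against the 35 N limit. The fingers stopped at 34.5 mm rather than the stated 37 mm, but the stapler stayed in the jaws all the way out.

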